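# Press three dowels into a cabinet rail with a hand-cranked press

## Robot

A 7-joint arm with a two-finger parallel gripper is mounted at the origin on the work surface. World frame = base frame: x ahead of the robot, y to its left, z up, the work surface at z = 0. Lengths are in m, angles in degrees, forces in N, time in s.
With the tool pointing down it reaches from about 0.425 to 0.875 m from the base axis. Payload 4.7 kg.
Tool frame: the origin (TCP) lies at the very end of the fingers, on their centre line; the grasp point (between the pads) lies 19 mm behind it; z points along the fingers, y is the line along which they close (so a half turn about z gives the same grasp; the last joint's range is limited). The gripper opens to 85 mm and grips with 20 to 120 N. Pads are 22 mm wide; open, the fingers measure 114 mm over their backs; the gripper's body (76 mm by 85 mm) begins 54 mm behind the grasp point. The pads swing forward as they close: fully open they stand 13 mm farther back than shut.
Start: joints at [66.068, 18.392, -4.016, 83.108, 1.295, 78.541, -3.26], TCP at [0.272, -0.59, 0.199] pointing down, gripper open.
Joint ranges: [-163.93, 163.93], [-17.29, 119.83], [-79.2, 71.16], [3.27, 140.29], [-89.18, 269.18], [5.43, 117.66], [-154.24, 154.24]. Speed limits (degrees/s): [147.25, 147.25, 180, 180, 180, 180, 180].

## Interface

Orientations are given as [roll, pitch, yaw] about the fixed x, y, z axes, in that order (R = Rz(yaw) Ry(pitch) Rx(roll)).
In Python, from bench import robot gives the robot as it stands.
- The arm moves only by the shell command python3 -m crank 'ROWS' [FORCE]. ROWS is text: rows parted by semicolons, each of 7 numbers parted by spaces: the turn, a rotation vector about the tool's x, y, z scaled (see below), then the shift along the tool's x, y, z scaled (see below), then the opening, from 0 (shut) to 1 (fully open). In form: ax ay az dx dy dz jaw; .... A call has 1 to 12 rows; each row shifts and turns the commanded pose from where the row before left it, along the tool's axes as they then stand; what a row does not reach is not made up. The controller multiplies each number of a shift by 25 mm and each number of a turn by 4 degrees. A row lasts 1/8 s, in which the tool goes at most 62.5 mm and 10.7 degrees, less where a joint would pass 70% of its speed; a pose out of reach is approached as far as the arm can. A call with a number of a shift or a turn outside -1 to 1 is refused whole. A call with a gripper value outside its range is refused whole. The fingers move at their own pace and stop on an object; FORCE is the grip in N (left out, the last holds). Time passes only in rows, so rows that do not move let the fingers close. It gives the time, the measured TCP pose, the force, the opening and the grip force at its end, in the units of the state.
- robot.state(): the state, without advancing time (a new reading comes with each control period).
- robot.read_camera(name): name is "scene" or "top" or "wrist"; returns the picture (480x640x3 uint8, blue, green, red); there is no depth.
- robot.calibration(name): a dict with "intrinsics" (3x3 intrinsics, pixels), "pose" (4x4, takes a point from camera to world coordinates); the wrist camera has in their place "mount" (4x4, takes a point from camera to tool coordinates, whose origin is the TCP and whose axes are the flange's). Camera axes: x right, y down, z forward; pixel columns grow to the right and rows downward; lengths in m; the calibration is good to about 2 mm. The wrist camera is an equidistant fisheye: a pixel r from the principal point sees the ray r / f radians off the axis. A picture is of the moment at which its call begins: read the wrist's pose just before it. calibration takes no time and is no camera call.
- robot.close_job(): hands the job in; it is judged then, once.
The state is a dict: "t": time; "joints": joint angles; "qvel": joint speeds; "tau": joint torques, N m; "ee_pos": TCP position; "eef_rot": TCP orientation; "ft_force": force on the tool from outside, world axes, zero at the start; "wrist_torque": the same for the moment, N m; "finger_gap": finger opening in m; "grasp_force": force on a finger pad.
Only numpy, scipy, OpenCV 4.12 (cv2) and the standard library are available. Lean on these libraries where they do the work, as an engineer would, in place of code of your own. Each camera call takes 0.05 s, during which the arm holds its last target. There are 200 camera calls.

## Task

Set the white rail down in the nest of the dowel press's feed carriage with its three dowels facing the ram, then wind the crank three full turns clockwise so that the ram drives every dowel in, and let go. Keep the crank turning at a steady, unhurried pace through the heavy part of each turn, about 3 to 8 seconds a turn, without stopping on the way or letting it race when the load lets go, and do not strain its grip sideways; leave the other things on the table alone.

Things in the scene. Friction and masses are not known exactly. Their poses are not given: they have to be found in the camera images.
- rail: loose white bar, 130 (x) by 44 (y) by 40 (z) mm, about 0.16 kg. Origin: centre of its underside. Three wooden dowels of 8 mm diameter stand out 23 mm from its -y side, 12 mm above the underside, at x = -32, 0 and +32 mm. Higher than 17 mm both long sides are clear for gripping across the 44 mm
- dowel_a (a joint): how far the dowel at rail x = -32 mm has been pushed into the rail (m): 0 standing out 23 mm, 0.016 the most; it moves against about 6 N of friction. A good press stroke of the ram drives it 8 to 12 mm
- dowel_b (a joint): the same for the dowel at rail x = 0
- dowel_c (a joint): the same for the dowel at rail x = +32 mm
- press: fixed grey bench press, 0.27 by 0.33 m in plan. Origin: on the table under the crank's upright axis. z up. Its steel ram slides along +y, its centre line 42 mm above the table, and is driven by the crank through a connecting rod; the feed carriage lies beyond the ram at y = +183 mm and moves along -x
- nest (a point): centre of the inner floor of the carriage's nest, 30 mm above the table; axes as the press's. The nest is a pocket 136 (x) by 50 (y) mm inside, end walls and +y wall 14 mm high, with a 4 mm lip on the -y side over which the dowels point at the ram. The rail belongs in it flat, x and y along the nest's. The carriage moves 32 mm to -x with each turn
- crank (a joint): crank angle (rad), grows clockwise seen from above. The arm points along (-sin q, -cos q) in the press's x, y. Starts at 0; three turns end at 18.85; stops at -0.9 and 19.75. In each turn the ram's spring makes it heavy from about 1 to 2.8 rad (up to 0.8 N m), then from 3.3 to nearly 6 rad drives it on as hard. Near whole turns it is light and rests by itself
- crank_axis (a point): point on the crank's upright axis, 112 mm above the table; the hub ends 2 mm below it. The grip is an upright black sleeve, 24 mm diameter, 112 to 167 mm above the table, spinning freely on a post clamped somewhere in the arm's slot, 53 to 91 mm from the axis: where is not measured, find it by touch or sight. The arm is 108 mm long, its top 102 mm above the table; nothing else is as high
- bush (a joint): how far the grip is pushed along the crank arm (m, positive outward) in its rubber bush, 6 N per mm; sideways strain of the grip. The bush gives at most 10 mm; more than 3.5 mm (21 N) either way is too much. Pulling along the circle, as cranking does, does not move it
- flywheel: dark steel disc, 90 mm diameter, under the crank arm. It is dragged round by the crank through oil and follows the crank's speed with a lag of about half a second, so its speed shows the crank's pace. Origin on the crank's axis
- mallet: bystander: mallet with a wooden handle, 280 mm long
- screwdriver: bystander: black screwdriver, 200 mm long
- hinge_a: bystander: steel cup hinge, 85 mm long
- hinge_b: bystander: steel cup hinge, 85 mm long
- leg: bystander: plain white cabinet leg without dowels, 160 by 40 by 40 mm
- glue: bystander: white glue bottle, 56 mm diameter, 90 mm high
Mind the look-alikes: they are no part of the job. Leave any green or purple look-alike of the rail alone.

How it is judged:
By the outcome, as a careful person would: the job done as asked, in the order asked, and still so for the second after the job is handed in, with the robot touching nothing.
It also fails if it takes over 72 s, if anything falls off the work surface, if the arm or the gripper's body presses on something with over 40 N, if the wrist force passes 120 N, or if a joint passes its speed limit or range.

## Working session

There is one attempt and no reset: what is moved stays moved. The work goes in short steps, Python scripts to look and compute and a shell command to move; the robot and the scene stay as the last step left them, time stands still between calls to the robot, and variables do not carry over. Pictures are saved under pics/ and viewed, at most 10 in all, crops included, and the job is handed in when it is done.

```bash
mkdir -p pics; ls
python3 - <<'E'
from bench import robot
import cv2,numpy as np
np.set_printoptions(precision=4,suppress=True)
for n in("scene","top"):
    cv2.imwrite(f"pics/{n}0.png",robot.read_camera(n)); print(n,robot.calibration(n))
print(robot.calibration("wrist"))
print(robot.state())
E
```

```text
pics
scene {'intrinsics': array([[475.6827,   0.    , 318.9672],
       [  0.    , 475.6827, 239.9245],
       [  0.    ,   0.    ,   1.    ]]), 'pose': array([[-0.6441,  0.5042, -0.5753,  1.0731],
       [ 0.7649,  0.4133, -0.4941,  0.5865],
       [-0.0113, -0.7583, -0.6519,  0.7866],
       [ 0.    ,  0.    ,  0.    ,  1.    ]])}
top {'intrinsics': array([[575.8645,   0.    , 320.1621],
       [  0.    , 575.8645, 244.1748],
       [  0.    ,   0.    ,   1.    ]]), 'pose': array([[-0.1051, -0.9728,  0.2064,  0.1817],
       [-0.9945,  0.1028, -0.0219,  0.0577],
       [ 0.    , -0.2076, -0.9782,  1.4857],
       [ 0.    ,  0.    ,  0.    ,  1.    ]])}
{'intrinsics': array([[371.6483,   0.    , 317.4891],
       [  0.    , 371.6483, 242.7498],
       [  0.    ,   0.    ,   1.    ]]), 'mount': array([[-0.0013, -0.9497, -0.3132,  0.0797],
       [ 1.    , -0.0013, -0.    ,  0.0001],
       [-0.0004, -0.3132,  0.9497, -0.1732],
       [ 0.    ,  0.    ,  0.    ,  1.    ]])}
{'t': 0.1, 'joints': array([66.0676, 18.436 , -4.0143, 83.1691,  1.296 , 78.5414, -3.2613]), 'qvel': array([-0.0183, -0.1399, -0.0204, -0.1202,  0.0409,  0.0801, -0.0461]), 'tau': array([ -0.0003, -49.4881,  -0.3842, -31.5206,   0.0128,   0.0075,
         0.    ]), 'ee_pos': array([ 0.2717, -0.5899,  0.1984]), 'eef_rot': array([-179.8989,    0.0069,   24.7398]), 'ft_force': array([ 0.651 ,  0.0457, -0.4364]), 'wrist_torque': array([ 0.0146, -0.0221, -0.0004]), 'grasp_force': 0.0, 'finger_gap': 0.08534372717714113}
```

View pics/top0.png

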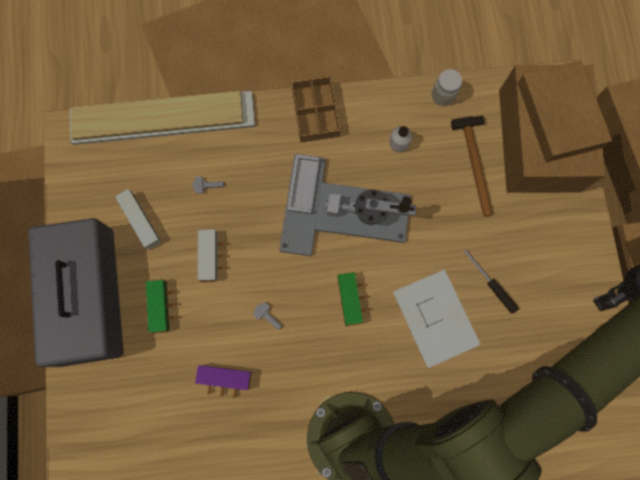

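View pics/scene0.png

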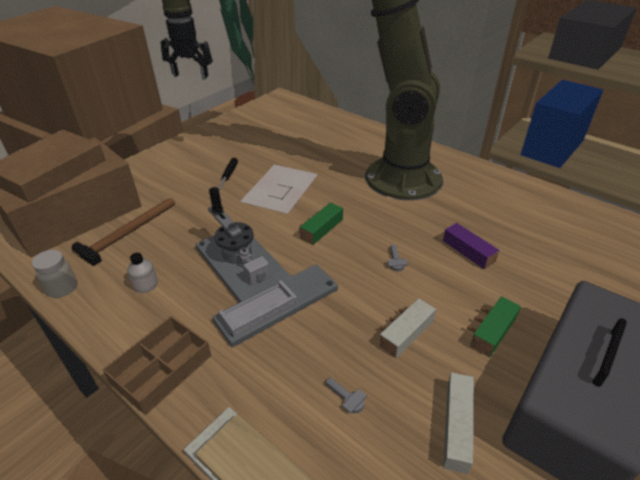

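Candidates for the rail: a white bar with dowels at top (207,255), a plain white leg (138,218), green bars (157,306) and (350,299), and a purple bar (223,377). I choose (207,255). The crank grip is near top (405,205) and scene (215,200). The black shape at scene (230,170) is the screwdriver.

```bash
cat > h.py <<'E'
import cv2,numpy as np
from bench import robot
from scipy.spatial.transform import Rotation as R
np.set_printoptions(precision=4,suppress=True)
def ray(cam,uv):
    c=robot.calibration(cam);K=c["intrinsics"];T=c["pose"]
    d=T[:3,:3]@np.array([(uv[0]-K[0,2])/K[0,0],(uv[1]-K[1,2])/K[1,1],1]);return T[:3,3],d
def onz(cam,uv,z):
    o,d=ray(cam,uv);return o+d*(z-o[2])/d[2]
def tool(s=None):
    s=s or robot.state();T=np.eye(4);T[:3,:3]=R.from_euler('xyz',s["eef_rot"],degrees=True).as_matrix();T[:3,3]=s["ee_pos"];return T
def wonz(uv,z,T):
    c=robot.calibration("wrist");K=c["intrinsics"];M=T@c["mount"]
    p=np.array([(uv[0]-K[0,2]),(uv[1]-K[1,2])]);r=np.hypot(*p);th=r/K[0,0]
    d=M[:3,:3]@np.array([*(p/max(r,1e-9)*np.sin(th)),np.cos(th)]);o=M[:3,3];return o+d*(z-o[2])/d[2]
def wproj(P,T):
    c=robot.calibration("wrist");K=c["intrinsics"];M=np.linalg.inv(T@c["mount"])
    q=M[:3,:3]@P+M[:3,3];r=np.hypot(q[0],q[1]);th=np.arctan2(r,q[2]);return q[:2]/r*th*K[0,0]+K[:2,2]
E
python3 - <<'E'
from h import *
im=cv2.imread("pics/top0.png")
a=cv2.resize(im[140:264,270:426],(780,620),interpolation=cv2.INTER_CUBIC)[:590]
cv2.imwrite("pics/c1.png",a)
b=cv2.resize(im[210:300,180:240],(396,594),interpolation=cv2.INTER_CUBIC)
cv2.imwrite("pics/c2.png",b)
hsv=cv2.cvtColor(im,cv2.COLOR_BGR2HSV)
m=((hsv[...,1]<45)&(hsv[...,2]>125)).astype(np.uint8)*255
cs,_=cv2.findContours(m,0,2)
for c in cs:
    if cv2.contourArea(c)>200:
        r=cv2.minAreaRect(c);bp=cv2.boxPoints(r);print(r,[onz("top",p,.04)[:2] for p in bp])
E
```

```text
((436.35272216796875, 317.97601318359375), (83.83647155761719, 57.27033233642578), 65.55604553222656) [array([ 0.3457, -0.1443]), array([ 0.3919, -0.2841]), array([ 0.1934, -0.3408]), array([ 0.1501, -0.2043])]
((206.0, 254.5), (48.99999237060547, 15.999998092651367), 90.0) [array([0.5571, 0.3349]), array([0.5527, 0.2938]), array([0.4253, 0.3024]), array([0.4296, 0.3427])]
((135.75906372070312, 217.51553344726562), (57.94517517089844, 15.47603988647461), 59.74356460571289) [array([0.6701, 0.5463]), array([0.6878, 0.5108]), array([0.5453, 0.441 ]), array([0.5284, 0.4761])]
((302.42486572265625, 184.98843383789062), (22.276378631591797, 49.874759674072266), 8.746161460876465) [array([0.5915, 0.0994]), array([0.7241, 0.0668]), array([0.7086, 0.0098]), array([0.5764, 0.0434])]
((231.4851531982422, 109.85147857666016), (33.2342414855957, 42.38858413696289), 84.2894058227539) [array([0.9291, 0.2829]), array([0.9295, 0.168 ]), array([0.8326, 0.1669]), array([0.8325, 0.2803])]
((450.0, 79.5), (19.0, 22.0), 90.0) [array([ 0.9381, -0.35  ]), array([ 0.9318, -0.41  ]), array([ 0.8759, -0.4012]), array([ 0.8822, -0.3417])]
```

View pics/c1.png

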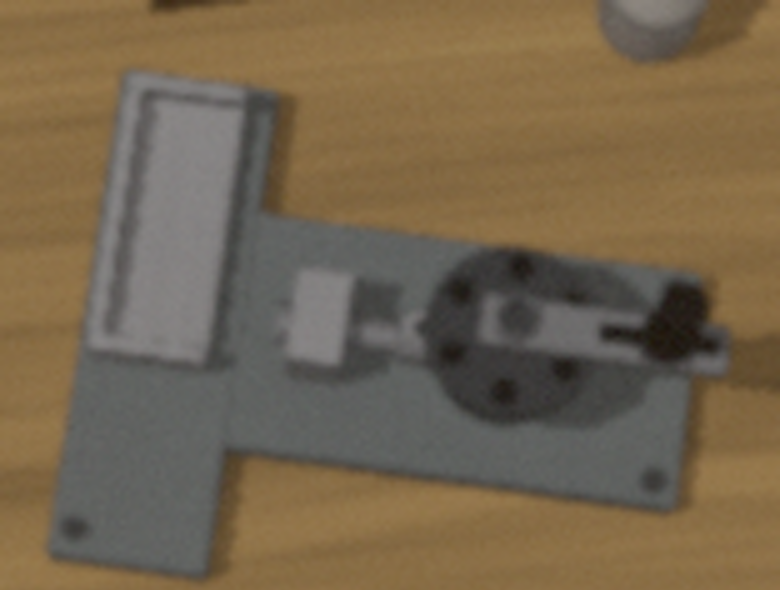

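View pics/c2.png

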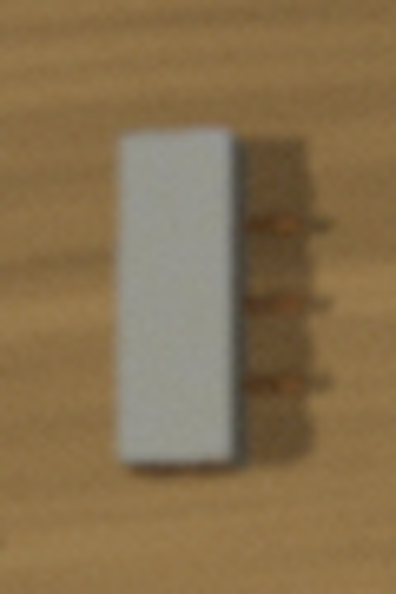

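The second crop confirms my choice: a white bar with three dowels pointing right, towards world -y. In the press crop the hub is at about (518,318), the sleeve base at (668,345), and the nest's long pocket runs from (127,72) to (210,360). I'm setting out towards the rail.

```bash
python3 -m crank '0 0 1 .6 -1 -1 1;0 0 1 .6 -1 -1 1;0 0 1 .6 -1 -1 1;0 0 1 .6 -1 -1 1;0 0 1 .6 -1 0 1;0 0 1 .6 -1 0 1;0 0 1 .6 -1 0 1;0 0 0 .6 -1 0 1;0 0 0 .6 -1 0 1;0 0 0 .6 -1 0 1;0 0 0 .6 -1 0 1;0 0 0 .6 -1 0 1' 30
python3 - <<'E'
from h import *
f=lambda x,y:np.array([270+x/5,140+y/5])
ax=onz("top",f(518,318),.11);sb=onz("top",f(668,345),.112);st=onz("top",f(685,300),.167)
print("axis",ax,"sleeve",sb,st,np.linalg.norm((sb-ax)[:2]))
# base plate corners
for p in((50,555),(210,575),(680,510),(232,452),(700,275),(262,212)):print(p,onz("top",f(*p),.012)[:2])
for p in((127,72),(90,350),(205,360),(248,88),(150,95),(110,330)):print(p,onz("top",f(*p),.044)[:2])
E
```

```text
t: 1.6
ee_pos: [0.4174, -0.2769, 0.299]
eef_rot: [-180.0, 0.0, -3.3]
ft_force: [1.0, 0.4, -0.3]
finger_gap: 0.0853
grasp_force: 0.0
axis [ 0.5603 -0.1156  0.11  ] sleeve [ 0.5383 -0.1873  0.112 ] [ 0.5451 -0.1886  0.167 ] 0.07505600719025
(50, 555) [0.4856 0.1309]
(210, 575) [0.4662 0.0489]
(680, 510) [ 0.4749 -0.1993]
(232, 452) [0.5305 0.0307]
(700, 275) [ 0.6007 -0.2273]
(262, 212) [0.6602 0.001 ]
(127, 72) [0.7344 0.0651]
(90, 350) [0.5847 0.0989]
(205, 360) [0.5731 0.0401]
(248, 88) [0.7188 0.0024]
(150, 95) [0.7203 0.0543]
(110, 330) [0.5943 0.0875]
```

```bash
python3 -m crank '0 0 0 .07 -1 0 1;0 0 0 .07 -1 0 1;0 0 0 .07 -1 0 1;0 0 0 .07 -1 0 1;0 0 0 .07 -1 0 1;0 0 0 .07 -1 0 1;0 0 0 .07 -1 0 1;0 0 0 .07 -1 0 1;0 0 0 .07 -1 0 1;0 0 0 .07 -1 0 1;0 0 0 .07 -1 0 1;0 0 0 .07 -1 0 1'; python3 -m crank '0 0 0 .07 -1 0 1;0 0 0 .07 -1 0 1;0 0 0 .07 -1 0 1;0 0 0 .07 -1 0 1;0 0 0 .07 -1 0 1;0 0 0 .07 -1 1 1;0 0 0 .07 -1 1 1;0 0 0 .07 -1 1 1;0 0 0 .07 -1 1 1;0 0 0 .07 -1 1 1;0 0 0 .07 -1 1 1;0 0 0 0 0 0 1'
cat > railw.py <<'E'
from h import *
import sys
T=tool();im=robot.read_camera("wrist");cv2.imwrite(sys.argv[1],im)
z=float(sys.argv[2])
hsv=cv2.cvtColor(im,cv2.COLOR_BGR2HSV)
m=((hsv[...,1]<50)&(hsv[...,2]>110)).astype(np.uint8)*255
m=cv2.morphologyEx(m,cv2.MORPH_OPEN,np.ones((5,5)))
cs,_=cv2.findContours(m,0,2)
s=robot.state();print(s["t"],s["ee_pos"],s["eef_rot"],s["joints"])
for c in cs:
    if cv2.contourArea(c)>2500:
        P=np.array([wonz(p[0],z,T)[:2] for p in c],np.float32)
        r=cv2.minAreaRect(P*1000);print(r,cv2.boundingRect(c))
E
python3 railw.py pics/w1.png .04
```

```text
t: 3.1
ee_pos: [0.455, 0.0213, 0.2991]
eef_rot: [180.0, 0.0, -3.3]
ft_force: [-0.2, 0.1, 0.1]
finger_gap: 0.0854
grasp_force: 0.0
t: 4.6
ee_pos: [0.4878, 0.295, 0.1471]
eef_rot: [180.0, 0.3, -3.0]
ft_force: [-0.6, -0.3, 0.4]
finger_gap: 0.0852
grasp_force: 0.0
4.65 [0.489  0.294  0.1485] [179.9538   0.1506  -3.1496] [  10.777    17.3943  -52.3156   97.0459   14.2677   72.7725 -137.7247]
((489.88177490234375, 318.3006896972656), (43.27043151855469, 128.0594482421875), 86.05777740478516) (259, 144, 57, 156)
((605.311279296875, 491.8541259765625), (159.16146850585938, 40.30280303955078), 26.099746704101562) (35, 31, 101, 165)
((625.6862182617188, 56.624176025390625), (123.47002410888672, 170.58131408691406), 12.832650184631348) (516, 0, 124, 141)
```

View pics/w1.png

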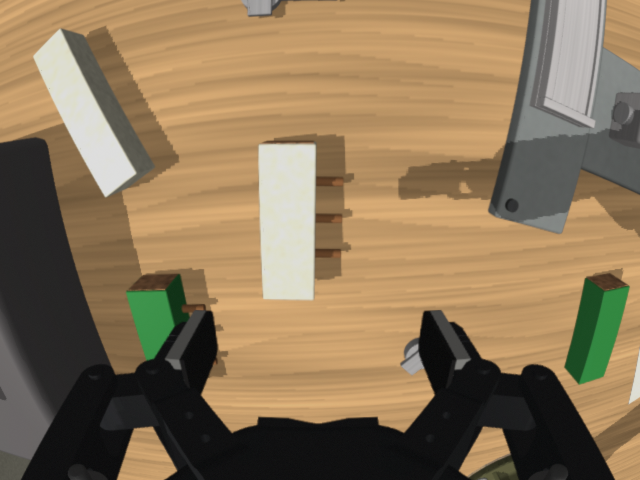

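The wrist view shows the rail's top face at columns 259-315 and rows 144-300, with dowels to its right at rows 181, 217 and 252. Its centre is (0.490, 0.318) and its yaw is -3.9°.

```bash
python3 -m crank '0 0 .2 0 -.5 .6 1;0 0 0 0 -.48 .9 1;0 0 0 0 0 1 1;0 0 0 0 0 1 1;0 0 0 0 0 1 1;0 0 0 0 0 .5 1;0 0 0 0 0 .28 1;0 0 0 0 0 0 1' 60
```

```text
t: 5.65
ee_pos: [0.4921, 0.3182, 0.0178]
eef_rot: [-180.0, -0.0, -4.1]
ft_force: [-0.3, 0.3, 0.4]
finger_gap: 0.0852
grasp_force: 0.0
```

```bash
python3 -m crank '0 0 0 0 0 0 0;0 0 0 0 0 0 0;0 0 0 0 0 0 0;0 0 0 0 0 0 0;0 0 0 0 0 0 0;0 0 0 0 0 0 0' 60; python3 -m crank '0 0 0 0 0 -.3 0;0 0 0 0 0 -1 0;0 0 0 0 0 -1 0;0 0 0 0 0 -1 0;0 0 0 0 0 -1 0;0 0 0 0 0 -.7 0;0 0 .5 .5 .5 0 0;0 0 .5 .5 1 0 0;0 0 .5 .5 1 0 0;0 0 .5 .5 1 0 0;0 0 .4 .5 1 0 0;0 0 0 .5 1 0 0'
```

```text
t: 6.4
ee_pos: [0.4916, 0.3183, 0.0173]
eef_rot: [180.0, 0.0, -4.1]
ft_force: [-0.1, -0.6, 0.0]
finger_gap: -0.0002
grasp_force: 0.0
t: 7.9
ee_pos: [0.5433, 0.1683, 0.141]
eef_rot: [179.9, 0.1, -13.8]
ft_force: [0.6, 0.9, 0.1]
finger_gap: -0.0003
grasp_force: 0.0
```

The gripper closed on nothing, so I'll look.

Run:
```python
from h import *
a=robot.read_camera("top");b=robot.read_camera("scene");w=robot.read_camera("wrist")
cv2.imwrite("pics/m.png",np.vstack([np.hstack([a[180:420,60:460],b[180:420,240:640]]),np.hstack([cv2.resize(w,(400,300)),np.zeros((300,400,3),np.uint8)])]))
```

```text
(no output)
```

View pics/m.png

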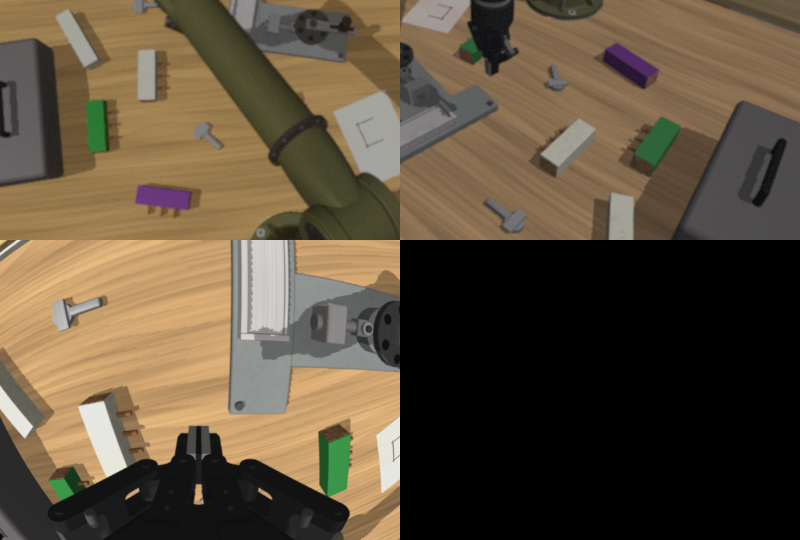

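```bash
python3 - <<'E'
from h import *
import cv2
im0=cv2.imread("pics/top0.png");im=robot.read_camera("top");cv2.imwrite("pics/top1.png",im)
for i in(im0,im):
    hsv=cv2.cvtColor(i,cv2.COLOR_BGR2HSV)
    m=((hsv[...,1]<45)&(hsv[...,2]>125)).astype(np.uint8);M=cv2.moments(m[220:290,185:230],True);print(M['m00'],M['m10']/M['m00']+185,M['m01']/M['m00']+220)
w=robot.read_camera("wrist");T=tool()
print(T[:3,3],wproj(T[:3,3],T),wproj(np.array([.49,.318,.04]),T))
T[:3,3]-=0
s=robot.state();print(s["finger_gap"],s["joints"])
E
python3 railw.py pics/w2.png .04
```

```text
828.0 206.1195652173913 254.66666666666666
832.0 206.1153846153846 254.68990384615384
[0.5427 0.1713 0.1417] [316.5341 285.1586] [172.9612 322.0067]
-0.000185401254860815 [  20.7557   16.1596  -47.6311   97.9032   12.4688   71.5173 -133.4488]
8.2 [0.5426 0.172  0.1419] [-179.9839    0.0583  -13.6204] [  20.7144   16.1492  -47.669    97.8962   12.4688   71.5203 -133.4414]
((303.7369384765625, -163.01211547851562), (183.29725646972656, 56.9998664855957), 16.63357925415039) (605, 286, 35, 116)
((492.28863525390625, 317.1753845214844), (44.20768356323242, 124.2618179321289), 86.13105010986328) (132, 253, 77, 123)
((569.971923828125, -28.534591674804688), (281.775634765625, 226.25909423828125), 75.85137939453125) (374, 0, 266, 275)
```

Run:
```python
from h import *
w=cv2.imread("pics/w2.png");T=tool()
for x in(-.011,0,.011):
  for k in(0,.01,.02,.03,.04): print(x,k,wproj((T@[x,0,-k,1])[:3],T))
c=cv2.resize(w[250:400,220:420],(800,600));
for k,col in((0,(0,0,255)),(.019,(0,255,0)),(.04,(255,0,0))):
  for x in(-.011,.011):
    p=wproj((T@[x,0,-k,1])[:3],T);cv2.circle(c,(int((p[0]-220)*4),int((p[1]-250)*4)),5,col,-1)
cv2.imwrite("pics/w2c.png",c)
```

```text
-0.011 0 [316.5827 304.1428]
-0.011 0.01 [316.5393 313.3948]
-0.011 0.02 [316.4919 323.5542]
-0.011 0.03 [316.4401 334.7437]
-0.011 0.04 [316.3833 347.1046]
0 0 [316.5348 285.1563]
0 0.01 [316.4871 293.7306]
0 0.02 [316.4347 303.1963]
0 0.03 [316.377  313.6855]
0 0.04 [316.3133 325.354 ]
0.011 0 [316.4865 265.2308]
0.011 0.01 [316.4344 272.9924]
0.011 0.02 [316.3767 281.6052]
0.011 0.03 [316.3129 291.2066]
0.011 0.04 [316.2418 301.9618]
```

View pics/w2c.png

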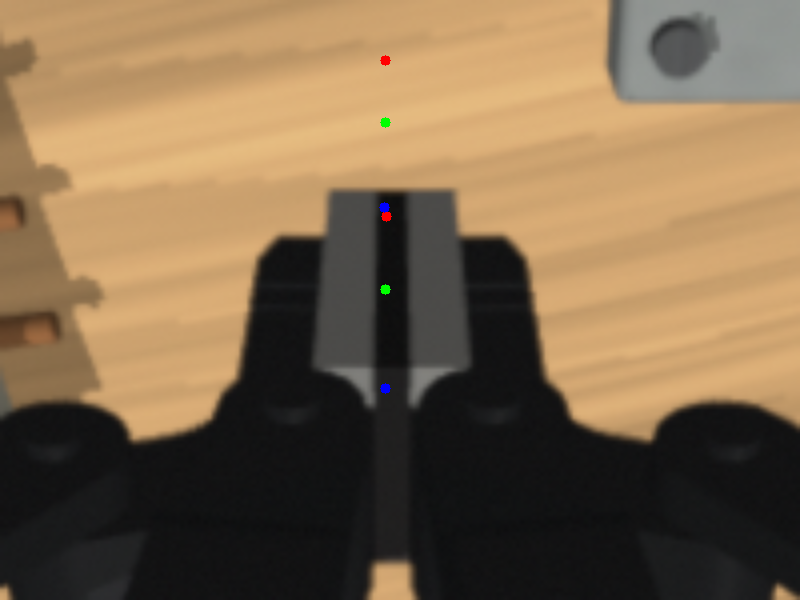

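The red dots mark where the nominal fingertip would be. The drawn pad ends lie about 36 mm behind it, at crop row 190. The fingers therefore shut above the rail, and the rail has not moved. I'll go back and grip about 32 mm lower.

```bash
python3 -m crank '0 0 0 -.57 -.87 0 1;0 0 0 -.57 -.87 0 1;0 0 0 -.57 -.87 0 1;0 0 0 -.57 -.86 0 1;0 0 0 -.57 -.86 0 1;0 0 0 -.57 -.86 0 1;0 0 -.8 0 0 .6 1;0 0 -.8 0 0 1 1;0 0 -.8 0 0 1 1;0 0 0 0 0 1 1;0 0 0 0 0 1 1;0 0 0 0 0 0 1'
```

```text
t: 9.7
ee_pos: [0.4884, 0.3176, 0.0255]
eef_rot: [179.9, 0.2, -3.9]
ft_force: [0.2, -0.7, -0.0]
finger_gap: 0.0855
grasp_force: 0.0
```

```bash
python3 -m crank '0 0 0 .08 0 .4 1;0 0 0 0 0 .4 1;0 0 0 0 0 .4 1;0 0 0 0 0 .4 1;0 0 0 0 0 0 1' 60; python3 -c "
from h import *
T=tool();w=robot.read_camera('wrist');cv2.imwrite('pics/w3.png',w)"
```

```text
t: 10.32
ee_pos: [0.4919, 0.3168, -0.0137]
eef_rot: [179.9, 0.1, -4.1]
ft_force: [-0.6, -0.6, -0.3]
finger_gap: 0.0849
grasp_force: 0.0
```

View pics/w3.png

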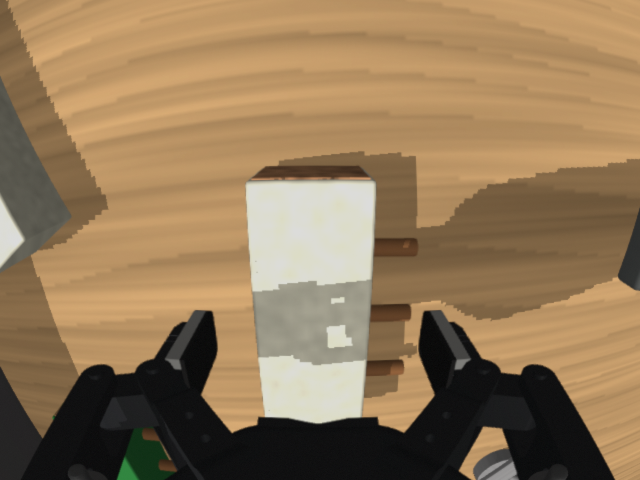

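The fingers straddle the rail: its top spans columns 247-375, and the finger tips are at columns 210 and 425. I'll close now.

```bash
python3 -m crank '0 0 0 0 0 0 0;0 0 0 0 0 0 0;0 0 0 0 0 0 0;0 0 0 0 0 0 0;0 0 0 0 0 0 0' 60
```

```text
t: 11.0
ee_pos: [0.4932, 0.318, -0.0119]
eef_rot: [-179.9, -0.1, -4.1]
ft_force: [-0.0, 0.5, 6.4]
finger_gap: 0.0425
grasp_force: 64.1
```

```bash
python3 -m crank '0 0 0 0 0 -.4 0;0 0 0 0 0 -1 0;0 0 .8 0 0 -1 0;0 0 .8 0 0 -1 0;0 0 .8 0 0 -1 0;0 0 0 .5 .5 0 0;0 0 0 .97 .98 0 0;0 0 0 .97 .98 0 0;0 0 0 .97 .98 0 0;0 0 0 .97 .98 0 0;0 0 0 .97 .98 0 0;0 0 0 .97 .98 0 0';python3 -m crank '0 0 0 .97 .98 0 0;0 0 0 .97 .98 0 0;0 0 0 .47 .48 0 0;0 0 0 0 0 0 0;0 0 0 0 0 0 0'
cat > look.py <<'E'
from h import *
import sys
s=robot.state();T=tool(s);w=robot.read_camera('wrist');cv2.imwrite(sys.argv[1],w);np.save('T.npy',T);print(s["t"],s["ee_pos"],s["eef_rot"],s["joints"])
E
python3 look.py pics/w4.png
```

```text
t: 12.5
ee_pos: [0.6081, 0.1215, 0.0952]
eef_rot: [179.9, 0.2, -13.7]
ft_force: [0.1, 0.2, -1.2]
finger_gap: 0.0427
grasp_force: 63.4
t: 13.12
ee_pos: [0.6515, 0.0535, 0.097]
eef_rot: [-180.0, 0.1, -13.5]
ft_force: [-1.0, 0.6, -2.1]
finger_gap: 0.043
grasp_force: 63.4
13.125 [0.6515 0.0535 0.097 ] [-179.9537    0.0864  -13.5213] [  23.222    27.8152  -40.0229   88.4803   18.4709   70.5502 -123.2667]
```

View pics/w4.png

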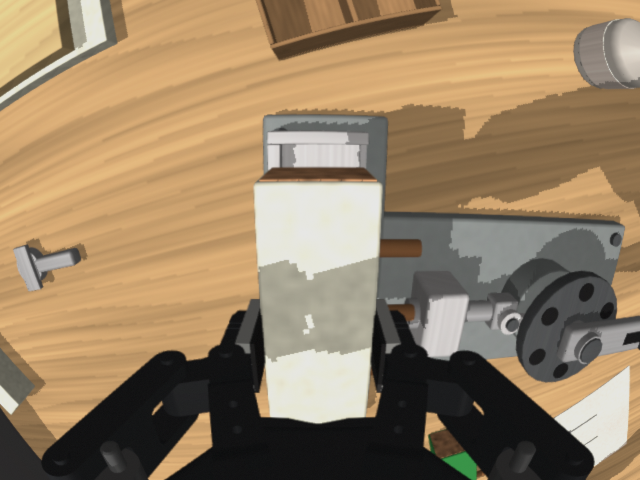

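The rail is held straight, with its far edge at row 182 over columns 255-383. The nest's far end wall shows at rows 131-144 over columns 268-368, and the hub is at (590,347).

Run:
```python
from h import *
T=np.load('T.npy');w=cv2.imread('pics/w4.png')
yaw=np.radians(-13.6);X=np.array([np.cos(yaw),np.sin(yaw)]);Y=np.array([-X[1],X[0]])
ax=wonz((590,347),.11,T)[:2];print("axis",ax)
f=lambda uv,z:(lambda p:(p,((p-np.array([.5603,-.1156]))@X,(p-np.array([.5603,-.1156]))@Y)))(wonz(uv,z,T)[:2])
for n,uv,z in(("rail",(255,183),.149),("rail",(383,182),.149),("wallout",(268,132),.044),("wallout",(368,132),.044),("wallin",(281,144),.044),("in",(361,144),.044),("+ywall",(267,165),.044),("in+y",(281,165),.044),("lip",(368,165),.034),("plate",(264,116),.012),("plate",(386,116),.012)):print(n,uv,*f(uv,z))
c=cv2.resize(w[105:190,250:400],(800,453),interpolation=cv2.INTER_CUBIC);cv2.imwrite("pics/w4c.png",c)
```

```text
axis [ 0.5661 -0.1098]
rail (255, 183) [0.7155 0.0588] (np.float64(0.10986922104823506), np.float64(0.2060338283750537))
rail (383, 182) [0.7059 0.0175] (np.float64(0.11023550540260552), np.float64(0.16360626016464752))
wallout (268, 132) [0.732  0.0643] (np.float64(0.12454873586331323), np.float64(0.21523644977356718))
wallout (368, 132) [0.7178 0.0057] (np.float64(0.12457332614742539), np.float64(0.15495511519009128))
wallin (281, 144) [0.7228 0.0585] (np.float64(0.11703737104262149), np.float64(0.20743626592459244))
in (361, 144) [0.7116 0.0115] (np.float64(0.11712628712251476), np.float64(0.15910082026284156))
+ywall (267, 165) [0.7125 0.0701] (np.float64(0.10427457316537281), np.float64(0.2162571497816682))
in+y (281, 165) [0.7103 0.0617] (np.float64(0.10413533759273377), np.float64(0.20763786883343321))
lip (368, 165) [0.6966 0.009 ] (np.float64(0.10318926597846008), np.float64(0.15318168642602237))
plate (264, 116) [0.7439 0.0685] (np.float64(0.13516352116217115), np.float64(0.22210318219574104))
plate (386, 116) [ 0.7246 -0.0131] (np.float64(0.13556035163954924), np.float64(0.1382703919693471))
```

View pics/w4c.png

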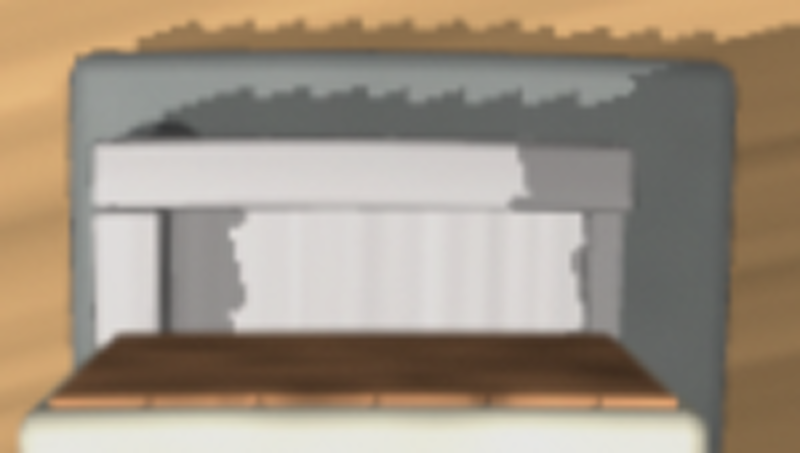

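```bash
python3 -m crank '0 0 .12 .13 .09 0 0;0 0 0 0 0 .8 0;0 0 0 0 0 .8 0;0 0 0 0 0 .6 0;0 0 0 0 0 .3 0;0 0 0 0 0 .2 0;0 0 0 0 0 .1 0;0 0 0 0 0 0 0';python3 look.py pics/w5.png
```

```text
t: 14.18
ee_pos: [0.6555, 0.0486, 0.0277]
eef_rot: [-180.0, -0.0, -14.1]
ft_force: [0.2, 0.2, -1.0]
finger_gap: 0.0428
grasp_force: 63.4
14.175 [0.6555 0.0486 0.0277] [-179.9948   -0.0321  -14.1362] [  22.2022   31.839   -38.1512   91.4656   21.2508   64.0941 -125.2831]
```

View pics/w5.png

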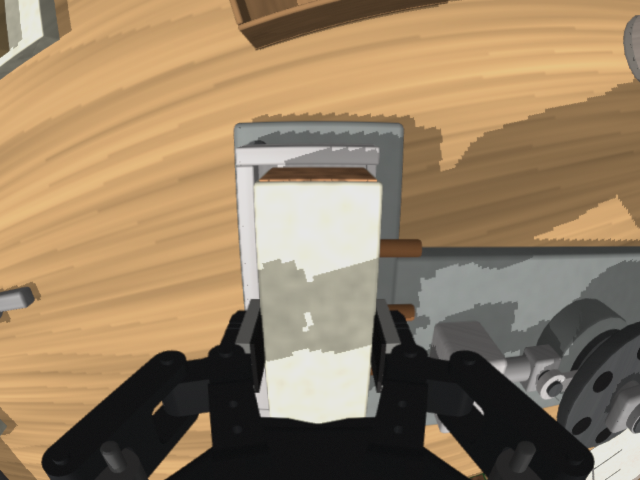

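The rail's far edge is at row 182 and the inner face of the end wall at about row 165. The nest's +y wall is at columns 236-253.

Run:
```python
from h import *
T=np.load('T.npy');w=cv2.imread('pics/w5.png')
yaw=np.radians(-13.6);X=np.array([np.cos(yaw),np.sin(yaw)]);Y=np.array([-X[1],X[0]])
def f(uv,z):
    p=wonz(uv,z,T)[:2]-np.array([.5603,-.1156]);return p@X,p@Y
g=cv2.cvtColor(w,cv2.COLOR_BGR2GRAY)
print("row col315",g[140:190,315].tolist());print("row215",g[215,230:275].tolist(),g[215,370:410].tolist())
for n,uv,z in(("rail",(255,182),.0796),("rail",(382,182),.0796),("rail low+y",(258,260),.0796),("wallin",(262,165),.044),("in",(378,163),.044),("out",(236,148),.044),("out",(379,148),.044),("+ywall in",(253,175),.044),("+ywall out",(237,175),.044)):print(n,uv,np.round(f(uv,z),4))
```

```text
row col315 [99, 99, 98, 98, 95, 95, 132, 180, 204, 208, 204, 183, 145, 139, 140, 140, 141, 141, 141, 142, 141, 141, 136, 126, 131, 143, 129, 95, 69, 66, 66, 69, 68, 69, 70, 67, 64, 64, 79, 118, 134, 136, 163, 196, 215, 226, 230, 230, 230, 230]
row215 [172, 172, 172, 170, 169, 169, 166, 141, 158, 199, 219, 222, 223, 223, 222, 222, 222, 221, 218, 217, 214, 215, 213, 203, 175, 198, 224, 229, 230, 230, 230, 230, 230, 230, 230, 230, 230, 230, 230, 230, 231, 230, 230, 230, 230] [230, 230, 230, 230, 231, 231, 231, 230, 227, 214, 179, 132, 103, 100, 100, 100, 100, 100, 100, 100, 101, 99, 100, 99, 99, 98, 95, 92, 89, 88, 91, 107, 109, 110, 110, 110, 110, 110, 110, 111]
rail (255, 182) [0.1153 0.2016]
rail (382, 182) [0.1148 0.1595]
rail low+y (258, 260) [0.0877 0.2021]
wallin (262, 165) [0.1171 0.2044]
in (378, 163) [0.1175 0.1551]
out (236, 148) [0.1249 0.2154]
out (379, 148) [0.124  0.1548]
+ywall in (253, 175) [0.1129 0.2085]
+ywall out (237, 175) [0.1132 0.2155]
```

```bash
python3 -m crank '0 0 0 -.04 -.1 0 0;0 0 0 0 0 .1 0;0 0 0 0 0 .1 0;0 0 0 0 0 .1 0;0 0 0 0 0 .06 0;0 0 0 0 0 0 0'
```

```text
t: 14.98
ee_pos: [0.6549, 0.0512, 0.0183]
eef_rot: [180.0, -0.0, -14.1]
ft_force: [-0.0, -0.5, -2.1]
finger_gap: 0.0427
grasp_force: 63.4
```

```bash
python3 -m crank '0 0 0 0 0 .06 0;0 0 0 0 0 .06 0;0 0 0 0 0 0 0'; python3 -m crank '0 0 0 0 0 .05 0;0 0 0 0 0 0 0'
```

```text
t: 15.35
ee_pos: [0.6551, 0.0512, 0.0181]
eef_rot: [179.9, -0.0, -14.1]
ft_force: [-5.6, -2.7, 13.1]
finger_gap: 0.0426
grasp_force: 65.0
t: 15.6
ee_pos: [0.6551, 0.0512, 0.0181]
eef_rot: [179.9, -0.0, -14.2]
ft_force: [-8.7, -1.4, 18.9]
finger_gap: 0.0426
grasp_force: 65.9
```

```bash
python3 -m crank '0 0 0 0 0 -.1 0;0 0 0 0 0 0 .68;0 0 0 0 0 0 .68;0 0 0 0 0 0 .68;0 0 0 0 0 -.3 .68;0 0 0 0 0 -.8 .68;0 0 0 0 0 -1 .68;0 0 0 0 0 -1 .68;0 0 0 0 0 -1 .68;0 0 0 0 0 0 .68';python3 look.py pics/w6.png
```

```text
t: 16.85
ee_pos: [0.657, 0.0519, 0.1232]
eef_rot: [-179.9, -0.3, -14.1]
ft_force: [0.1, 0.3, -0.0]
finger_gap: 0.0577
grasp_force: 0.0
16.85 [0.657  0.0519 0.1232] [-179.8984   -0.346   -14.1339] [  23.3466   26.8564  -40.2533   86.5179   17.868    72.7996 -123.1898]
```

View pics/w6.png

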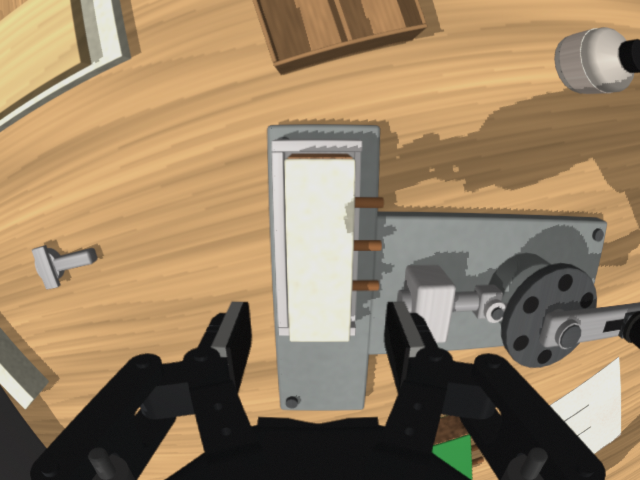

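The rail sits in the nest with its dowels pointing at the ram. I have used up my picture views, so from here I'll go by numbers only. Next is a numeric seating check, then the move over the crank.

```bash
python3 - <<'E'
from h import *
T=np.load('T.npy')
yaw=np.radians(-13.6);X=np.array([np.cos(yaw),np.sin(yaw)]);Y=np.array([-X[1],X[0]])
A=np.array([.5603,-.1156])
def f(uv,z):
    p=wonz(uv,z,T)[:2]-A;return np.round([p@X,p@Y],4)
print("rail corners",[f(p,.07) for p in((286,159),(355,159),(291,341),(352,341))],"hub",wonz((568,335),.11,T))
print("nest in far",f((315,151),.044),"nearwall out",f((280,336),.044))
E
python3 -m crank '0 0 0 0 0 -.9 1;0 0 0 0 0 -.9 1;0 0 0 0 0 -.9 1;0 0 0 -.19 .95 0 1;0 0 0 -.19 .95 0 1;0 0 0 -.19 .95 0 1;0 0 0 -.19 .95 0 1;0 0 0 -.19 .95 0 1;0 0 0 -.19 .95 0 1;0 0 0 -.19 .95 0 1;0 0 0 -.19 .95 0 1;0 0 0 -.19 .95 0 1' 30;python3 -m crank '0 0 -1 -.19 .95 0 1;0 0 -1 -.1 .9 0 1;0 0 -1 0 0 0 1;0 0 -1 0 0 0 1;0 0 -1 0 0 0 1;0 0 -1 0 0 0 1;0 0 -1 0 0 0 1;0 0 -1 0 0 0 1;0 0 -1 0 0 0 1;0 0 -1 0 0 0 1;0 0 -1 0 0 0 1;0 0 -1 0 0 0 1'; python3 -m crank '0 0 -1 0 0 0 1;0 0 -1 0 0 0 1;0 0 -1 0 0 0 1;0 0 -1 0 0 0 1;0 0 -1 0 0 0 1;0 0 -1 0 0 0 1;0 0 -1 0 0 0 1;0 0 -1 0 0 0 1;0 0 -1 0 0 0 1;0 0 -1 0 0 0 1;0 0 -.6 0 0 0 1;0 0 0 0 0 0 1'
python3 look.py pics/w7.png
```

```text
rail corners [array([0.1141, 0.2037]), array([0.1137, 0.1617]), array([-0.014,  0.205]), array([-0.0145,  0.161 ])] hub [ 0.5645 -0.1089  0.11  ]
nest in far [0.117  0.1862] nearwall out [-0.0261  0.216 ]
t: 18.4
ee_pos: [0.5602, -0.1462, 0.1857]
eef_rot: [180.0, 0.1, -14.1]
ft_force: [-0.1, -0.1, 0.1]
finger_gap: 0.0855
grasp_force: 0.0
t: 19.9
ee_pos: [0.5437, -0.189, 0.1857]
eef_rot: [-179.9, 0.1, 34.0]
ft_force: [0.2, -0.3, 0.1]
finger_gap: 0.0856
grasp_force: 0.0
t: 21.4
ee_pos: [0.5438, -0.189, 0.1859]
eef_rot: [-179.9, -0.0, 76.2]
ft_force: [-0.8, 0.2, 0.1]
finger_gap: 0.0848
grasp_force: 0.0
21.4 [ 0.5438 -0.189   0.1859] [-179.9192   -0.0119   76.2355] [ 57.4911  15.1029 -47.9581  93.7085  11.4667  76.3951  -5.9758]
```

The rail spans x -14 to 114 mm and y 161 to 205 mm in press axes, which is inside the pocket. The camera is now right above the crank, so I'll measure the hub, flywheel and sleeve numerically.

Run:
```python
from h import *
T=np.load('T.npy');w=cv2.imread('pics/w7.png');g=cv2.cvtColor(w,cv2.COLOR_BGR2GRAY)
print("proj axis",wproj(np.array([.5603,-.1156,.11]),T),"sleeve top",wproj(np.array([.5427,-.1885,.167]),T))
m=((g<75)).astype(np.uint8)*255
cs,h=cv2.findContours(cv2.morphologyEx(m,cv2.MORPH_OPEN,np.ones((3,3))),cv2.RETR_CCOMP,2)
for c in cs:
    a=cv2.contourArea(c)
    if a>60 and len(c)>5:
        e=cv2.fitEllipse(c);
        if abs(e[0][0]-317)<150: print(int(a),np.round(e,1) if 0 else e,cv2.boundingRect(c))
hc=cv2.HoughCircles(cv2.medianBlur(g,3),cv2.HOUGH_GRADIENT,1,10,param1=100,param2=18,minRadius=8,maxRadius=90)
for x,y,r in hc[0][:25]:
    if abs(x-317)<90:print("hough",x,y,r,wonz((x,y),.11,T)[:2])
```

```text
proj axis [316.1473 131.2425] sleeve top [316.4404 270.4073]
48495 ((320.761962890625, 408.7044677734375), (184.3970184326172, 521.4801635742188), 88.50758361816406) (21, 301, 593, 179)
2615 ((314.5457763671875, 246.63259887695312), (39.372894287109375, 89.82405090332031), 0.7813289761543274) (294, 190, 41, 96)
205 ((292.5460510253906, 167.189697265625), (18.361745834350586, 19.795618057250977), 173.96798706054688) (283, 158, 14, 20)
299 ((360.3150329589844, 129.40850830078125), (19.165359497070312, 20.451812744140625), 98.55292510986328) (351, 120, 20, 20)
281 ((270.3082580566406, 129.09461975097656), (19.119495391845703, 19.29175567626953), 40.085899353027344) (261, 120, 20, 19)
378 ((340.7439880371094, 150.18341064453125), (11.909825325012207, 75.65475463867188), 0.519571840763092) (334, 118, 14, 67)
287 ((338.2866516113281, 90.41256713867188), (19.014507293701172, 19.63033103942871), 97.01588439941406) (329, 81, 20, 20)
278 ((292.63543701171875, 90.21648406982422), (18.717920303344727, 19.526935577392578), 57.18286895751953) (283, 81, 20, 19)
hough 315.5 127.5 60.6 [ 0.5605 -0.1131]
hough 306.5 147.5 80.6 [ 0.5515 -0.1246]
hough 295.5 150.5 88.3 [ 0.5439 -0.1248]
hough 314.5 177.5 73.9 [ 0.5517 -0.1457]
hough 317.5 152.5 69.6 [ 0.5578 -0.1297]
hough 333.5 118.5 80.6 [ 0.5734 -0.11  ]
hough 332.5 168.5 48.6 [ 0.5649 -0.1426]
hough 297.5 115.5 38.6 [ 0.5509 -0.1023]
hough 316.5 187.5 69.4 [ 0.5514 -0.1527]
hough 333.5 157.5 54.1 [ 0.5673 -0.1355]
hough 313.5 263.5 21.6 [ 0.5361 -0.2057]
hough 304.5 127.5 49.7 [ 0.5534 -0.1113]
```

Run:
```python
from h import *
T=np.load('T.npy')
for z in(.07,.09):print(wonz((315.3,129.2),z,T)[:2])
A=wonz((315.3,129.2),.085,T)[:2]
for uv in((314.3,263.5),(314.3,265.5)):
    s=wonz(uv,.167,T)[:2];d=s-A;print("sleeve",s,np.hypot(*d),np.degrees(np.arctan2(d[0],-d[1])),"in tool",(np.linalg.inv(T)@[*s,.167,1])[:2])
print("axis tool",(np.linalg.inv(T)@[*A,.167,1])[:2])
```

```text
[ 0.5597 -0.1146]
[ 0.5599 -0.1144]
sleeve [ 0.5425 -0.1842] 0.07187964604334998 -13.928681799696218 in tool [ 0.0044 -0.0024]
sleeve [ 0.5423 -0.1853] 0.07307556337513127 -13.929989351845784 in tool [ 0.0032 -0.0024]
axis tool [ 0.0763 -0.0022]
```

```bash
python3 -m crank '0 0 0 .15 -.09 0 1;0 0 0 0 0 .8 1;0 0 0 0 0 1 1;0 0 0 0 0 1 1;0 0 0 0 0 .8 1;0 0 0 0 0 .4 1;0 0 0 0 0 .28 1;0 0 0 0 0 0 1' 30;python3 -m crank '0 0 0 0 0 0 0;0 0 0 0 0 0 0;0 0 0 0 0 0 0;0 0 0 0 0 0 0;0 0 0 0 0 0 0'
```

```text
t: 22.45
ee_pos: [0.5432, -0.185, 0.0796]
eef_rot: [180.0, 0.0, 76.3]
ft_force: [0.2, -0.4, 0.2]
finger_gap: 0.0856
grasp_force: 0.0
t: 23.08
ee_pos: [0.5433, -0.1852, 0.0802]
eef_rot: [180.0, 0.0, 76.3]
ft_force: [-0.8, 0.6, 4.2]
finger_gap: 0.0234
grasp_force: 32.3
```

Run:
```python
import numpy as np
R=2.9
q=np.radians(np.arange(0,361,9));P=np.round(np.c_[-R*np.cos(q),-R*np.sin(q)],2);D=np.diff(P,axis=0)
for k,d in enumerate(D):print(k*9,"%.2f %.2f"%tuple(d))
q=np.radians([0,3,9]);print(np.diff(np.c_[-R*np.cos(q),-R*np.sin(q)],axis=0).round(2))
```

```text
0 0.04 -0.45
9 0.10 -0.45
18 0.18 -0.42
27 0.23 -0.38
36 0.30 -0.35
45 0.35 -0.30
54 0.38 -0.23
63 0.42 -0.18
72 0.45 -0.10
81 0.45 -0.04
90 0.45 0.04
99 0.45 0.10
108 0.42 0.18
117 0.38 0.23
126 0.35 0.30
135 0.30 0.35
144 0.23 0.38
153 0.18 0.42
162 0.10 0.45
171 0.04 0.45
180 -0.04 0.45
189 -0.10 0.45
198 -0.18 0.42
207 -0.23 0.38
216 -0.30 0.35
225 -0.35 0.30
234 -0.38 0.23
243 -0.42 0.18
252 -0.45 0.10
261 -0.45 0.04
270 -0.45 -0.04
279 -0.45 -0.10
288 -0.42 -0.18
297 -0.38 -0.23
306 -0.35 -0.30
315 -0.30 -0.35
324 -0.23 -0.38
333 -0.18 -0.42
342 -0.10 -0.45
351 -0.04 -0.45
[[ 0.   -0.15]
 [ 0.03 -0.3 ]]
```

```bash
python3 -m crank '0 0 0 0 -.15 0 0;0 0 0 .03 -.3 0 0;0 0 0 .1 -.45 0 0;0 0 0 .18 -.42 0 0;0 0 0 .23 -.38 0 0' 30
cat > rad.py <<'E'
from h import *
s=robot.state();A=np.array([.5598,-.1145]);d=s["ee_pos"][:2]-A;r=np.hypot(*d);u=d/r;f=s["ft_force"][:2]
a=np.degrees(np.arctan2(d[0],-d[1]))+13.6
print("q",round(-a%360,1),"r",round(r*1000,1),"Frad",round(f@u,1),"Ftan(cw)",round(f@np.array([u[1],-u[0]]),1),s["finger_gap"])
E
python3 rad.py
```

```text
t: 23.7
ee_pos: [0.5045, -0.1619, 0.0801]
eef_rot: [179.9, 0.1, 76.2]
ft_force: [2.3, -1.6, 5.8]
finger_gap: 0.0229
grasp_force: 32.8
q 35.8 r 72.8 Frad -0.8 Ftan(cw) -2.7 0.022944031911889946
```

```bash
python3 -m crank '0 0 0 .3 -.35 0 0;0 0 0 .35 -.3 0 0;0 0 0 .38 -.23 0 0;0 0 0 .42 -.18 0 0;0 0 0 .45 -.1 0 0;0 0 0 .45 -.04 0 0';python3 rad.py
```

```text
t: 24.45
ee_pos: [0.4871, -0.1003, 0.08]
eef_rot: [-179.8, 0.3, 76.1]
ft_force: [-5.9, -7.1, 12.8]
finger_gap: 0.0232
grasp_force: 34.5
q 87.4 r 74.1 Frad 4.5 Ftan(cw) -8.1 0.023159536504700894
```

```bash
python3 -m crank '0 0 0 .45 .04 0 0;0 0 0 .45 .1 0 0;0 0 0 .42 .18 0 0;0 0 0 .38 .23 0 0;0 0 0 .35 .3 0 0';python3 rad.py
```

```text
t: 25.08
ee_pos: [0.5161, -0.0532, 0.0798]
eef_rot: [-179.3, 0.4, 76.2]
ft_force: [-16.4, -0.7, 23.4]
finger_gap: 0.0232
grasp_force: 37.6
q 130.9 r 75.3 Frad 8.9 Ftan(cw) -13.7 0.02321236730522273
```

```bash
python3 -m crank '0 0 0 .33 .35 -.04 0;0 0 0 .26 .38 -.04 0;0 0 0 .21 .42 -.04 0;0 0 0 .12 .46 0 0;0 0 0 .06 .46 0 0';python3 rad.py
```

```text
t: 25.7
ee_pos: [0.5739, -0.0381, 0.0804]
eef_rot: [-179.4, -0.0, 76.4]
ft_force: [-3.0, 3.4, 0.0]
finger_gap: 0.023
grasp_force: 31.5
q 176.8 r 77.6 Frad 2.8 Ftan(cw) -3.6 0.023030209337444228
```

```bash
python3 -m crank '0 0 0 -.04 .47 0 0;0 0 0 -.11 .46 0 0;0 0 0 -.18 .44 0 0;0 0 0 -.24 .4 0 0;0 0 0 -.31 .36 0 0';python3 rad.py; python3 -m crank '0 0 0 -.36 .31 0 0;0 0 0 -.4 .24 0 0;0 0 0 -.44 .18 0 0;0 0 0 -.46 .11 0 0;0 0 0 -.47 .04 0 0';python3 rad.py
```

```text
t: 26.32
ee_pos: [0.6272, -0.0782, 0.0807]
eef_rot: [179.8, 0.1, 76.2]
ft_force: [9.8, -2.8, -13.5]
finger_gap: 0.0233
grasp_force: 30.2
q 228.1 r 76.6 Frad 7.3 Ftan(cw) 7.1 0.023337195413207768
t: 26.95
ee_pos: [0.6321, -0.1366, 0.0805]
eef_rot: [-179.8, 0.2, 76.1]
ft_force: [-0.7, -3.9, -8.8]
finger_gap: 0.0233
grasp_force: 31.4
q 273.4 r 75.6 Frad 0.4 Ftan(cw) 3.9 0.023271586566656833
```

```bash
python3 -m crank '0 0 0 -.47 -.04 0 0;0 0 0 -.46 -.11 0 0;0 0 0 -.44 -.18 0 0;0 0 0 -.4 -.24 0 0;0 0 0 -.36 -.31 0 0;0 0 0 -.31 -.36 0 0;0 0 0 -.22 -.4 0 0;0 0 0 -.16 -.44 0 0;0 0 0 -.08 -.46 0 0;0 0 0 -.02 -.48 0 0';python3 rad.py
python3 - <<'E'
from h import *
R=3.0
q=np.radians(np.arange(0,361,9));P=np.round(np.c_[-R*np.cos(q),-R*np.sin(q)],2);D=np.diff(P,axis=0)
print(";".join("%g %g"%tuple(d.round(2)) for d in D[:10]))
# dowel check: nothing viewed
im=robot.read_camera("top");hsv=cv2.cvtColor(im,cv2.COLOR_BGR2HSV);cv2.imwrite("pics/top2.png",im)
E
```

```text
t: 28.2
ee_pos: [0.541, -0.1846, 0.0809]
eef_rot: [-179.8, -0.0, 76.3]
ft_force: [1.0, -0.8, -28.5]
finger_gap: 0.0232
grasp_force: 30.9
q 1.4 r 72.6 Frad 0.5 Ftan(cw) -1.2 0.023239359811235587
0.04 -0.47;0.11 -0.46;0.18 -0.43;0.24 -0.4;0.31 -0.36;0.36 -0.31;0.4 -0.24;0.43 -0.18;0.46 -0.11;0.47 -0.04
```

```bash
python3 -m crank '0 0 0 .04 -.47 .04 0;0 0 0 .11 -.46 .04 0;0 0 0 .18 -.43 .02 0;0 0 0 .24 -.4 0 0;0 0 0 .31 -.36 0 0;0 0 0 .36 -.31 0 0;0 0 0 .4 -.24 0 0;0 0 0 .43 -.18 0 0;0 0 0 .46 -.11 0 0;0 0 0 .47 -.04 0 0';python3 rad.py;python3 -m crank '0 0 0 .47 .04 0 0;0 0 0 .46 .11 0 0;0 0 0 .43 .18 0 0;0 0 0 .4 .24 0 0;0 0 0 .36 .31 0 0';python3 rad.py
```

```text
t: 29.5
ee_pos: [0.4876, -0.0951, 0.0805]
eef_rot: [-180.0, 0.1, 76.2]
ft_force: [-3.6, -6.9, -13.4]
finger_gap: 0.0233
grasp_force: 32.3
q 91.4 r 74.8 Frad 1.7 Ftan(cw) -7.6 0.023324387035110028
t: 30.12
ee_pos: [0.519, -0.0493, 0.0804]
eef_rot: [-179.6, 0.3, 76.2]
ft_force: [-11.2, -5.6, -4.2]
finger_gap: 0.0232
grasp_force: 34.5
q 134.4 r 76.9 Frad 1.2 Ftan(cw) -12.5 0.023189768029441497
```

Tracking is clean, so I'll continue.

```bash
python3 -m crank '0 0 0 .31 .36 0 0;0 0 0 .24 .4 0 0;0 0 0 .18 .43 0 0;0 0 0 .11 .46 0 0;0 0 0 .04 .47 0 0';python3 rad.py;python3 -m crank '0 0 0 -.04 .47 0 0;0 0 0 -.11 .46 0 0;0 0 0 -.18 .43 0 0;0 0 0 -.24 .4 0 0;0 0 0 -.31 .36 0 0;0 0 0 -.36 .31 0 0;0 0 0 -.4 .24 0 0;0 0 0 -.43 .18 0 0;0 0 0 -.46 .11 0 0;0 0 0 -.47 .04 0 0';python3 rad.py
```

```text
t: 30.75
ee_pos: [0.5787, -0.0381, 0.0806]
eef_rot: [-179.9, -0.0, 76.3]
ft_force: [-3.1, -0.9, -11.4]
finger_gap: 0.0233
grasp_force: 33.0
q 180.3 r 78.7 Frad -1.6 Ftan(cw) -2.8 0.02332686495290174
t: 32.0
ee_pos: [0.6339, -0.1327, 0.0805]
eef_rot: [-180.0, 0.1, 76.1]
ft_force: [-1.6, -2.7, -8.7]
finger_gap: 0.0231
grasp_force: 33.5
q 270.2 r 76.3 Frad -0.9 Ftan(cw) 3.0 0.02307798804680088
```

```bash
python3 -m crank '0 0 0 -.47 -.04 0 0;0 0 0 -.46 -.11 0 0;0 0 0 -.43 -.18 0 0;0 0 0 -.4 -.24 0 0;0 0 0 -.36 -.31 0 0;0 0 0 -.31 -.36 0 0;0 0 0 -.24 -.4 0 0;0 0 0 -.18 -.43 0 0;0 0 0 -.11 -.46 0 0;0 0 0 -.04 -.47 0 0';python3 rad.py
```

```text
t: 33.25
ee_pos: [0.5426, -0.1851, 0.0804]
eef_rot: [180.0, 0.0, 76.3]
ft_force: [1.4, -0.4, -6.3]
finger_gap: 0.0231
grasp_force: 34.0
q 0.0 r 72.7 Frad 0.1 Ftan(cw) -1.5 0.023066569278688363
```

```bash
python3 -m crank '0 0 0 .04 -.47 0 0;0 0 0 .11 -.46 0 0;0 0 0 .18 -.43 0 0;0 0 0 .24 -.4 0 0;0 0 0 .31 -.36 0 0;0 0 0 .36 -.31 0 0;0 0 0 .4 -.24 0 0;0 0 0 .43 -.18 0 0;0 0 0 .46 -.11 0 0;0 0 0 .47 -.04 0 0';python3 rad.py;python3 -m crank '0 0 0 .47 .04 0 0;0 0 0 .46 .11 0 0;0 0 0 .43 .18 0 0;0 0 0 .4 .24 0 0;0 0 0 .36 .31 0 0;0 0 0 .31 .36 0 0;0 0 0 .24 .4 0 0;0 0 0 .18 .43 0 0;0 0 0 .11 .46 0 0;0 0 0 .04 .47 0 0';python3 rad.py;python3 -m crank '0 0 0 -.04 .47 0 0;0 0 0 -.11 .46 0 0;0 0 0 -.18 .43 0 0;0 0 0 -.24 .4 0 0;0 0 0 -.31 .36 0 0;0 0 0 -.36 .31 0 0;0 0 0 -.4 .24 0 0;0 0 0 -.43 .18 0 0;0 0 0 -.46 .11 0 0;0 0 0 -.47 .04 0 0';python3 rad.py
```

```text
t: 34.5
ee_pos: [0.4873, -0.0954, 0.0803]
eef_rot: [-179.9, 0.2, 76.2]
ft_force: [-2.6, -6.9, -0.2]
finger_gap: 0.0232
grasp_force: 35.2
q 91.1 r 75.0 Frad 0.8 Ftan(cw) -7.3 0.02324019448934852
t: 35.75
ee_pos: [0.5776, -0.0377, 0.0804]
eef_rot: [-179.8, -0.0, 76.3]
ft_force: [-3.6, -1.0, 2.3]
finger_gap: 0.0234
grasp_force: 36.3
q 179.5 r 78.9 Frad -1.8 Ftan(cw) -3.3 0.023375741536774238
t: 37.0
ee_pos: [0.6339, -0.1324, 0.0803]
eef_rot: [-180.0, 0.1, 76.2]
ft_force: [-0.1, -2.5, 1.4]
finger_gap: 0.0229
grasp_force: 35.7
q 270.0 r 76.2 Frad 0.5 Ftan(cw) 2.5 0.022863919296291935
```

```bash
python3 -m crank '0 0 0 -.47 -.04 0 0;0 0 0 -.46 -.11 0 0;0 0 0 -.43 -.18 0 0;0 0 0 -.4 -.24 0 0;0 0 0 -.36 -.31 0 0;0 0 0 -.31 -.36 0 0;0 0 0 -.24 -.4 0 0;0 0 0 -.18 -.43 0 0;0 0 0 -.11 -.46 0 0;0 0 0 -.04 -.45 0 0;0 0 0 0 -.02 0 0;0 0 0 0 0 0 0';python3 rad.py
```

```text
t: 38.5
ee_pos: [0.5425, -0.1851, 0.0802]
eef_rot: [-179.9, 0.0, 76.3]
ft_force: [-2.0, -0.4, 3.5]
finger_gap: 0.0232
grasp_force: 36.6
q 0.1 r 72.6 Frad 0.9 Ftan(cw) 1.8 0.023246640170181115
```

Three turns are done. I'll let go, rise straight up, and check the rail and dowels numerically.

```bash
python3 -m crank '0 0 0 0 0 0 1;0 0 0 0 0 0 1;0 0 0 0 0 0 1;0 0 0 0 0 0 1;0 0 0 0 0 0 1;0 0 0 0 0 -.6 1;0 0 0 0 0 -1 1;0 0 0 0 0 -1 1;0 0 0 0 0 -1 1;0 0 0 0 0 -1 1;0 0 0 0 0 -1 1;0 0 0 0 0 0 1'; python3 look.py pics/w8.png
python3 - <<'E'
from h import *
T=np.load('T.npy');w=cv2.imread('pics/w8.png')
A=wonz((315.3,129.2),.085,T)[:2]*0+np.array([.5598,-.1145])
yaw=np.radians(-13.6);X=np.array([np.cos(yaw),np.sin(yaw)]);Y=np.array([-X[1],X[0]])
def L(uv,z):
    p=wonz(uv,z,T)[:2]-A;return np.round([p@X*1000,p@Y*1000],1)
hsv=cv2.cvtColor(w,cv2.COLOR_BGR2HSV)
m=((hsv[...,1]<50)&(hsv[...,2]>200)).astype(np.uint8)*255
for c in cv2.findContours(m,0,2)[0]:
    if cv2.contourArea(c)>400:
        b=cv2.boxPoints(cv2.minAreaRect(c));print("white",[L(p,.07) for p in b])
m=((hsv[...,1]>110)&(hsv[...,0]<14)&(hsv[...,2]>40)).astype(np.uint8)*255
for c in cv2.findContours(m,0,2)[0]:
    if cv2.contourArea(c)>15:
        p=np.array([L(q[0],.042) for q in c]);
        if abs(p[:,0]).max()<150 and p[:,1].max()<250: print("dowel x",p[:,0].min(),p[:,0].max(),"y",p[:,1].min(),p[:,1].max(),cv2.contourArea(c))
E
```

```text
t: 40.0
ee_pos: [0.5449, -0.1853, 0.2231]
eef_rot: [179.7, 0.1, 76.3]
ft_force: [0.1, 0.8, -0.2]
finger_gap: 0.0853
grasp_force: 0.0
40.0 [ 0.5449 -0.1853  0.2231] [179.7231   0.0632  76.2718] [ 62.6762  15.0697 -54.9001  90.8461  12.5503  80.309   -7.0903]
white [array([ 351.9, -192.6]), array([ 371.1, -134.9]), array([ 428.8, -153.9]), array([ 409.3, -216.2])]
white [array([-316.3, -146.3]), array([-162.8,  -67. ]), array([-101.3, -171.1]), array([-250.1, -279.9])]
white [array([174.1, -44.5]), array([199.2, -24.3]), array([216.6, -39.1]), array([190.7, -59.6])]
white [array([-21.6, 109.4]), array([ 22.4, 109.2]), array([22.2, 84.6]), array([-21.6,  84.9])]
dowel x 29.9 130.4 y -294.8 -243.7 1223.0
```

```bash
python3 -m crank '0 0 0 .8 0 -.8 1;0 0 0 1 0 0 1;0 0 0 1 0 0 1;0 0 0 1 0 0 1;0 0 0 0 0 0 1;0 0 0 0 0 0 1'; python3 look.py pics/w9.png
python3 - <<'E'
from h import *
T=np.load('T.npy');w=cv2.imread('pics/w9.png')
A=np.array([.5598,-.1145])
yaw=np.radians(-13.6);X=np.array([np.cos(yaw),np.sin(yaw)]);Y=np.array([-X[1],X[0]])
# rectified plan view at dowel height, 1 mm/px, sampled through the calibration
g=np.zeros((150,200,3),np.uint8)
ys=np.arange(120,240);xs=np.arange(-140,60)
def S(x,y,z):
    u=wproj(np.array([*(A+X*x/1000+Y*y/1000),z]),T).round().astype(int)
    return w[u[1],u[0]].astype(int) if 0<=u[0]<640 and 0<=u[1]<480 else np.array([-1,-1,-1])
def cls(p):
    if p[0]<0:return '?'
    b,gg,r=p
    return 'W' if min(p)>205 else 'D' if r>1.5*b and r>60 else 'g' if min(p)>150 else '.'
print("z=.042, rows y from 140 to 166 step 2, cols x -110..16 step 2")
for y in range(136,170,2):print(y,''.join(cls(S(x,y,.042)) for x in range(-130,30,2)))
print("rail top z=.07 along x at y=183:",''.join(cls(S(x,183,.07)) for x in range(-130,40,2)))
E
```

```text
t: 40.8
ee_pos: [0.5657, -0.0934, 0.2403]
eef_rot: [-180.0, 0.0, 76.3]
ft_force: [-0.2, -0.7, 0.5]
finger_gap: 0.0857
grasp_force: 0.0
40.8 [ 0.5657 -0.0934  0.2403] [-179.9919    0.0418   76.2594] [ 55.0079  15.1952 -57.2795  89.2822  12.8876  82.5745 -16.7762]
z=.042, rows y from 140 to 166 step 2, cols x -110..16 step 2
136 DDDDDD.....D......D.............................................................
138 DDDD............................................................................
140 DDD.............................................................................
142 DDD.............................................................................
144 DDD.............................................................................
146 DDD.............................................................................
148 DDD.............................................................................
150 DDD.......................DDD.............DDD.............DDD...................
152 DDD.......................DDD.............DDD.............DDDD..................
154 DDD.......ggg.............DDD.............DDD.............DDD...................
156 DDD..ggg..gWWg............DDD.............DDD.............DDD..................g
158 DDD.gWWW...gg.............DDD.............DDD.............DDD..................g
160 DDD.gWWW....gg............DDD.............DDD.............DDD..................g
162 DDD.gWWW....g.............DDD.............DDD.............DDD..................g
164 DDD.gWWW.................................DDD..............DD...................g
166 DDD.gWWW.......................................................................g
168 DDD.gWWg.......................................................................g
rail top z=.07 along x at y=183: DDDDDDDD.WWWWWWWWWWWWWWWWWWWWWWWWWWWWWWWWWWWWWWWWWWWWWWWWWWWWWWWWWWWWWWWWWWg..g..gggg
```

All three dowels now stand out about 13 mm from the rail, evenly, so each has gone in by roughly 10 mm. The carriage has advanced by three steps. I'm handing in.

```bash
python3 -c "
from bench import robot
print(robot.close_job())"
```

```text
the job is handed in; nothing more can be done
None
```

The job is handed in at about 41 s: the rail is seated in the nest, the crank has had three clockwise turns at about 5 s each, all three dowels are in by about 10 mm, and the grip is released; my first grasp closed on air without moving the rail, and I viewed 12 pictures, over your limit of 10.

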